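# Check a battery cell for swelling from the carousel

## Robot

A 6-joint arm with a two-finger parallel gripper is mounted at the origin on the work surface. World frame = base frame: x ahead of the robot, y to its left, z up, the work surface at z = 0. Lengths are in m, angles in degrees, forces in N, time in s.
With the tool pointing down it reaches from about 0.25 to 0.725 m from the base axis. Payload 9.7 kg.
Tool frame: the origin (TCP) lies between the finger pads; the fingertips stand 25 mm ahead of it and the grasp point (between the pads) lies 6 mm ahead of it; z points along the fingers, y is the line along which they close (so a half turn about z gives the same grasp; the last joint's range is limited). The gripper opens to 85 mm and grips with 20 to 120 N. Pads are 22 mm wide; open, the fingers measure 114 mm over their backs; the gripper's body (76 mm by 85 mm) begins 54 mm behind the grasp point. The pads swing forward as they close: fully open they stand 13 mm farther back than shut.
Start: joints at [72.651, 4.979, 10.078, 95.1, 0, 90], TCP at [0.164, 0.525, 0.218] pointing down, gripper open.
Joint ranges: [-179.16, 179.16], [-48.56, 103.87], [-65.8, 70.77], [-126.05, 130.52], [-82.76, 87.17], [-180, 180]. Speed limits (degrees/s): [127.2, 127.2, 147.25, 180, 180, 180].

## Interface

Orientations are given as [roll, pitch, yaw] about the fixed x, y, z axes, in that order (R = Rz(yaw) Ry(pitch) Rx(roll)).
In Python, from bench import get_state, imaging, job gives the robot as it stands. The module is installed in compiled form; this text tells all that it offers.
- The arm moves only by the tool play_rows, never from a script. Its arguments are lists of equal length, an entry for each row: "offset": the shift along the tool's x, y, z in cm, a list of three; "angular": the turn, a rotation vector about the tool's x, y, z in units of 6 degrees (1.0 is 6 degrees), a list of three; "hand": the finger opening in cm, from 0 to 8.54. A call has 1 to 8 rows; each row is the pose to reach, as a shift and turn from the pose commanded when the call began, along the tool's axes at that moment; what a row does not reach only later rows make up. A row lasts 1/10 s, in which the tool goes at most 50 mm and 8.59 degrees, less where a joint would pass 70% of its speed; a pose out of reach is approached as far as the arm can. A call with a gripper value outside its range is refused whole. The fingers move at their own pace and stop on an object; the grip force is fixed at half the most. Time passes only in rows, so rows that repeat a pose let the fingers close. It gives the time, the measured TCP pose, the force, the opening and the grip force at its end, in the units of the state.
- get_state(): the state, without advancing time (a new reading comes with each control period).
- imaging.get_image(name): name is "side" or "top" or "wrist"; returns a dict with "frame" (384x512x3 uint8, red, green, blue), "depth" (384x512 float32, m along the optical axis (not along the pixel's ray), 0 where there is no reading), "fx", "fy", "cx", "cy" (pixels), "dist_coeffs" ([k1, k2, p1, p2, k3] as OpenCV has them; the pictures are not rectified), "R" (3x3) and "t" (3): a world point X has camera coordinates R X + t. Camera axes: x right, y down, z forward; pixel columns grow to the right and rows downward; lengths in m; the calibration is good to about 2 mm. A picture is of the moment at which its call begins.
- job.sign_off(): hands the job in; it is judged then, once.
The state is a dict: "clock": time; "joints": joint angles; "joint_vel": joint speeds; "effort": joint torques, N m; "eef_pos": TCP position; "tcp_rot": TCP orientation; "force": force on the tool from outside, world axes, zero at the start; "ft_torque": the same for the moment, N m; "opening": finger opening in m; "grip_force": force on a finger pad.
Only numpy, scipy, OpenCV 4.12 (cv2) and the standard library are available. Lean on these libraries where they do the work, as an engineer would, in place of code of your own. Each camera call takes 0.05 s, during which the arm holds its last target. There are 200 camera calls.

## Task

Turn the carousel until the bay with the orange tag faces the arm, its tag in line with the yellow pointer, then take the cell out of that bay. Find the narrowest slot of the thickness gauge that the cell goes into, without forcing it, and leave it there, upright and fully home on the slot's floor. Leave the other cells and the orange tag in their places and do not disturb the jar, the meter or the screwdriver.

Things in the scene. Friction and masses are not known exactly. Their poses are not given: they have to be found in the camera images.
- carousel (a joint): Angle (rad) that the carousel deck has turned since the start (0 at every start, whichever bay is where), counter-clockwise positive from above, free to turn 6.3 either way; friction 0.2 N m plus 0.08 N m per rad/s, no detents, stays where left. Deck: aluminium disc 352 mm across, top 42 mm above the table, on a fixed stand. Three bays 120 degrees apart, each with one cell.
- hub (a point): Centre of the black bar grip on top of the carousel's hub, on the turning axis, 208 mm above the table. The bar is 60 mm long (point's x axis), 16 mm wide (point's y axis) and 36 mm high (190 to 226 mm); it and this point's axes turn with the deck. Below it only a 28 mm post; the cells' tops (146 mm) lie under it.
- pointer (a point): Pick-up position of the fixed stand: point 156 mm from the carousel axis at deck height (42 mm), on the line from the axis to the yellow block (36 mm high, 185 to 215 mm from the axis) at the stand's arm side. A bay faces the arm when its tag is over this point.
- tag_orange: Orange cylinder, 24 mm across, 20 mm high, loose in a shallow square frame (10 mm high) at the deck's rim; it marks the bay whose cell is to be checked. The marked bay is the one on the same radius. Origin: centre of its underside.
- jar: Bystander: amber jar, 60 mm across, 100 mm high; origin centre of underside.
- meter: Bystander: grey hand meter with black face lying flat, 80 x 150 x 40 mm; origin centre of underside.
- driver: Bystander: red screwdriver, 200 mm long, lying along its x axis; origin at its underside.
- cell_a: Blue prismatic battery cell, white band at the top, standing upright in bay A of the carousel: 60 mm wide (its x axis, radial in the bay), 100 mm high (its z axis) plus two terminal studs 4 mm high and 9 mm across, 18 mm either side of the middle of the top; 0.15 to 0.4 kg. Thickness (its y axis) is 12, 18 or 24 mm, one cell of each; which is which is not told. Origin: centre of its underside.
- bay_a (a point): Floor centre of bay A, on the deck top, 105 mm from the carousel axis; turns with the deck. The bay is a blue pocket, 30 mm deep, 71 mm long radially outside, with 4 mm walls and 1.5 mm play all round its cell.
- nest_a (a point): Floor centre of the tag frame of bay A, at the deck's rim, 156 mm from the carousel axis, same radius as the bay.
- cell_b: Blue prismatic battery cell, white band at the top, standing upright in bay B of the carousel: 60 mm wide (its x axis, radial in the bay), 100 mm high (its z axis) plus two terminal studs 4 mm high and 9 mm across, 18 mm either side of the middle of the top; 0.15 to 0.4 kg. Thickness (its y axis) is 12, 18 or 24 mm, one cell of each; which is which is not told. Origin: centre of its underside.
- bay_b (a point): Floor centre of bay B, on the deck top, 105 mm from the carousel axis; turns with the deck. The bay is a blue pocket, 30 mm deep, 71 mm long radially outside, with 4 mm walls and 1.5 mm play all round its cell.
- nest_b (a point): Floor centre of the tag frame of bay B, at the deck's rim, 156 mm from the carousel axis, same radius as the bay.
- cell_c: Blue prismatic battery cell, white band at the top, standing upright in bay C of the carousel: 60 mm wide (its x axis, radial in the bay), 100 mm high (its z axis) plus two terminal studs 4 mm high and 9 mm across, 18 mm either side of the middle of the top; 0.15 to 0.4 kg. Thickness (its y axis) is 12, 18 or 24 mm, one cell of each; which is which is not told. Origin: centre of its underside.
- bay_c (a point): Floor centre of bay C, on the deck top, 105 mm from the carousel axis; turns with the deck. The bay is a blue pocket, 30 mm deep, 71 mm long radially outside, with 4 mm walls and 1.5 mm play all round its cell.
- nest_c (a point): Floor centre of the tag frame of bay C, at the deck's rim, 156 mm from the carousel axis, same radius as the bay.
- slot_wide (a point): Floor centre of the wide slot (28 mm, red patch) of the fixed aluminium thickness gauge, a block 100 x 150 x 53 mm whose top is 53 mm above the table. The slot is 45 mm deep (floor 8 mm above the table), 66 mm long along the point's x axis, 28 mm across along its y axis, mouth bevelled 3 mm at 45 degrees. A row of three along y: wide at y = -50, middle at 0, narrow at +46 mm in the block.
- slot_mid (a point): Floor centre of the mid slot (22 mm, yellow patch) of the fixed aluminium thickness gauge, a block 100 x 150 x 53 mm whose top is 53 mm above the table. The slot is 45 mm deep (floor 8 mm above the table), 66 mm long along the point's x axis, 22 mm across along its y axis, mouth bevelled 3 mm at 45 degrees. A row of three along y: wide at y = -50, middle at 0, narrow at +46 mm in the block.
- slot_narrow (a point): Floor centre of the narrow slot (16 mm, green patch) of the fixed aluminium thickness gauge, a block 100 x 150 x 53 mm whose top is 53 mm above the table. The slot is 45 mm deep (floor 8 mm above the table), 66 mm long along the point's x axis, 16 mm across along its y axis, mouth bevelled 3 mm at 45 degrees. A row of three along y: wide at y = -50, middle at 0, narrow at +46 mm in the block.
- gauge: The whole thickness gauge block (fixed); origin centre of its underside, x and y axes as its slots'.

How it is judged:
By the outcome, as a careful person would: the job done as asked, in the order asked, and still so for the second after the job is handed in, with the robot touching nothing.
It also fails if it takes over 72 s, if anything falls off the work surface, if the arm or the gripper's body presses on something with over 40 N, if the wrist force passes 120 N, or if a joint passes its speed limit or range.

## Working session

There is one attempt and no reset: what is moved stays moved. The work goes in short steps, Python scripts to look and compute and a tool call to move; the robot and the scene stay as the last step left them, time stands still between calls to the robot, and variables do not carry over. Pictures are saved under pics/ and viewed, at most 11 in all, crops included, and the job is handed in when it is done.

Besides the shell and the picture viewer there is one more tool, called in YAML: its name, and indented under it one key for each argument. play_rows: Moves the arm, as the interface text tells. Its arguments: {"type":"object","properties":{"offset":{"type":"array"},"angular":{"type":"array"},"hand":{"type":"array"}},"required":["offset","angular","hand"]}

```bash
mkdir -p pics
cat > h.py <<'E'
import numpy as np, cv2
from bench import get_state, imaging, job
from scipy.spatial.transform import Rotation as Ro
def get(n):
    im=imaging.get_image(n); im['K']=np.array([[im['fx'],0,im['cx']],[0,im['fy'],im['cy']],[0,0,1.]]); im['D']=np.array(im['dist_coeffs'],float)
    im['R']=np.array(im['R']);im['t']=np.array(im['t']);return im
def save(im,f): cv2.imwrite('pics/'+f,im['frame'][:,:,::-1])
def rays(im,px):
    u=cv2.undistortPoints(np.asarray(px,float).reshape(-1,1,2),im['K'],im['D'])[:,0]
    d=np.c_[u,np.ones(len(u))]@im['R']; return -im['R'].T@im['t'],d
def onplane(im,px,z):
    c,d=rays(im,px); return c+d*((z-c[2])/d[:,2])[:,None]
def bydepth(im,px):
    px=np.asarray(px,int).reshape(-1,2); c,d=rays(im,px); return c+d*im['depth'][px[:,1],px[:,0]][:,None]
def tri(im1,p1,im2,p2):
    c1,d1=rays(im1,[p1]);c2,d2=rays(im2,[p2]);A=np.c_[d1[0],-d2[0]];s=np.linalg.lstsq(A,c2-c1,rcond=None)[0]
    a=c1+s[0]*d1[0];b=c2+s[1]*d2[0];return (a+b)/2,np.linalg.norm(a-b)
def proj(im,X): return cv2.projectPoints(np.asarray(X,float).reshape(-1,3),cv2.Rodrigues(im['R'])[0],im['t'],im['K'],im['D'])[0][:,0]
E
python3 - <<'E'
from h import *
for n in ['top','side','wrist']:
    im=get(n); save(im,n+'0.png'); print(n,-im['R'].T@im['t'],im['fx'],im['R'][2])
top=get('top');np.set_printoptions(precision=3,suppress=True);print(get_state())
a=cv2.imread('pics/top0.png');b=cv2.imread('pics/side0.png');c=cv2.imread('pics/wrist0.png')
E
```

```text
top [0.34976612 0.01534943 1.04596542] 368.7202463058728 [ 0.23092762 -0.02825358 -0.97256062]
side [ 0.03105661 -0.58211639  0.81761555] 356.70703959402863 [ 0.51461344  0.56513035 -0.6448261 ]
wrist [0.08354775 0.54903039 0.37357041] 343.0499811481672 [ 0.30749113 -0.09733193 -0.94655993]
{'clock': 0.2, 'joints': array([72.652,  5.   , 10.053, 95.1  , -0.   , 90.   ]), 'joint_vel': array([ 0.034, -0.052,  0.172,  0.102,  0.037,  0.05 ]), 'effort': array([ -0.001, -52.015,  46.462,   0.011,  -0.   ,   0.   ]), 'eef_pos': array([0.164, 0.525, 0.218]), 'tcp_rot': array([-179.953,    0.   ,  162.653]), 'force': array([0.334, 0.588, 0.242]), 'ft_torque': array([ 0.038, -0.024, -0.021]), 'grip_force': 0.0, 'opening': 0.08539473161685772}
```

View pics/top0.png

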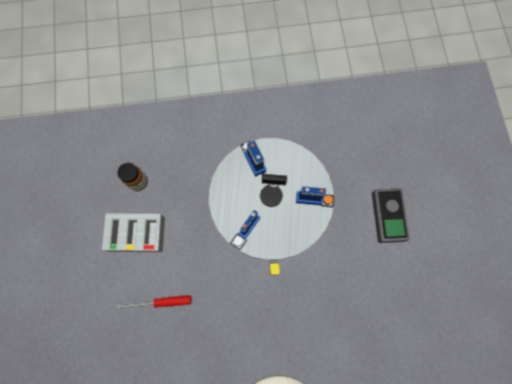

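View pics/side0.png

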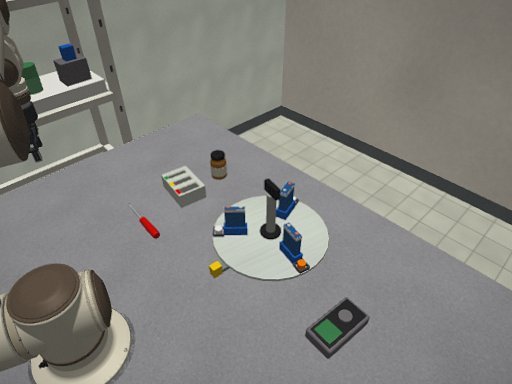

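The top view shows the orange tag at (328,200) and its bay at (312,196). The hub bar is at (274,180), the yellow block at (275,268) and the gauge at (133,232). The side view matches, with the tag at (302,265) and the bar at (272,190).

Run:
```python
from h import *
np.set_printoptions(precision=4,suppress=True)
T=get('top');S=get('side')
vv,uu=np.mgrid[0:384,0:512]; px=np.c_[uu.ravel(),vv.ravel()]
for nm,I in (('top',T),('side',S)):
    P=bydepth(I,px).reshape(384,512,3); hsv=cv2.cvtColor(I['frame'],cv2.COLOR_RGB2HSV); H,Sa,V=cv2.split(hsv)
    ok=(I['depth']>0)&(P[...,0]>.2)&(P[...,0]<.9)&(abs(P[...,1])<.6)
    def rep(n,m):
        m=m&ok
        if m.sum()<4: print(nm,n,'none');return
        Q=P[m]; print(nm,n,m.sum(),'pix',uu[m].mean(),vv[m].mean(),'mean',Q.mean(0),'min',Q.min(0),'max',Q.max(0),'zmed',np.median(Q[:,2]))
    rep('orange',(H>5)&(H<17)&(Sa>200)&(V>180)&(abs(P[...,2]-.06)<.02))
    rep('yellow',(H>24)&(H<34)&(Sa>180)&(V>120)&(P[...,1]<.15))
    bar=(P[...,2]>.215)&(V<70); rep('bar',bar)
    if (bar&ok).sum()>10:
        Q=P[bar&ok][:,:2].astype(np.float32); print(cv2.minAreaRect(Q))
    deck=(abs(P[...,2]-.042)<.006)&(V>120)&(Sa<60)&ok&(P[...,1]<.2); 
    c=[k for k in cv2.findContours(deck.astype(np.uint8),0,1)[0]]; c=max(c,key=cv2.contourArea)
    Q=onplane(I,cv2.convexHull(c)[:,0],.042)[:,:2]
    A=np.c_[2*Q,np.ones(len(Q))]; s=np.linalg.lstsq(A,(Q**2).sum(1),rcond=None)[0]; print('deck',s[:2],np.sqrt(s[2]+s[0]**2+s[1]**2))
    g=(abs(P[...,2]-.053)<.007)&(V>110)&(Sa<60)&ok&(P[...,1]>.2); g=g.astype(np.uint8)
    c=max(cv2.findContours(g,0,1)[0],key=cv2.contourArea); Q=onplane(I,c[:,0],.053)[:,:2]
    print('gauge',cv2.minAreaRect(Q.astype(np.float32)),np.median(P[g>0][:,2]))
    G=(P[...,1]>.2)&(P[...,2]>.03)
    rep('red',G&((H<6)|(H>174))&(Sa>180)&(V>120)); rep('yel',G&(H>22)&(H<34)&(Sa>150)&(V>120)); rep('green',G&(H>50)&(H<75)&(Sa>120))
    white=(P[...,2]>.135)&(P[...,2]<.16)&ok
    n,l=cv2.connectedComponents(white.astype(np.uint8))
    for i in range(1,n):
        if (l==i).sum()>8: rep('celltop%d'%i,l==i); print(cv2.minAreaRect(P[l==i][:,:2].astype(np.float32)))
    x=cv2.resize(I['frame'][130:290,90:350] if nm=='top' else I['frame'][140:300,150:350],None,fx=3,fy=3,interpolation=2);cv2.imwrite(f'pics/{nm}1.png',x[:,:,::-1])
```

```text
top orange 19 pix 328.57894736842104 199.05263157894737 mean [ 0.552  -0.2153  0.0619] min [ 0.5445 -0.2226  0.0589] max [ 0.5583 -0.2052  0.0656] zmed 0.0620666644441038
top yellow 54 pix 274.3703703703704 269.05555555555554 mean [ 0.386  -0.0426  0.0361] min [ 0.3751 -0.051   0.0308] max [ 0.3987 -0.0333  0.0392] zmed 0.03623201812385901
top bar 155 pix 273.9548387096774 178.34193548387097 mean [ 0.5837 -0.0605  0.2247] min [ 0.5723 -0.0867  0.2153] max [ 0.597  -0.0329  0.2309] zmed 0.22542055984430087
((0.5848127007484436, -0.060285784304142), (0.05363494157791138, 0.013955706730484962), 77.45540618896484)
deck [ 0.586  -0.0598] 0.17484384918374965
gauge ((0.5353640913963318, 0.32782185077667236), (0.15089824795722961, 0.10054691135883331), 82.0250244140625) 0.052649229153141075
top red 17 pix 149.7058823529412 249.64705882352942 mean [0.4799 0.2818 0.0524] min [0.3433 0.2457 0.03  ] max [0.491  0.2933 0.0574] zmed 0.053701441500015434
top yel 23 pix 129.69565217391303 246.91304347826087 mean [0.4941 0.3341 0.0534] min [0.4896 0.3245 0.0484] max [0.5003 0.3443 0.0577] zmed 0.0534
[... 2949 characters left out ...]
.16  ] zmed 0.1484265320727396
((0.5790390968322754, -0.0656573623418808), (0.012885714881122112, 0.026216965168714523), 40.43553161621094)
side celltop3 111 pix 233.72972972972974 208.0990990990991 mean [0.5066 0.0091 0.142 ] min [ 0.4809 -0.0138  0.1351] max [0.5324 0.0336 0.1494] zmed 0.1426911086100393
((0.5070977807044983, 0.010523589327931404), (0.015006662346422672, 0.059967659413814545), 49.0735969543457)
side celltop4 151 pix 291.92715231788077 230.5496688741722 mean [ 0.5597 -0.1648  0.1421] min [ 0.5465 -0.1941  0.1351] max [ 0.575  -0.1312  0.1492] zmed 0.14258909094882155
((0.5615918040275574, -0.16288995742797852), (0.06211085245013237, 0.019867463037371635), 78.62171173095703)
```

View pics/top1.png

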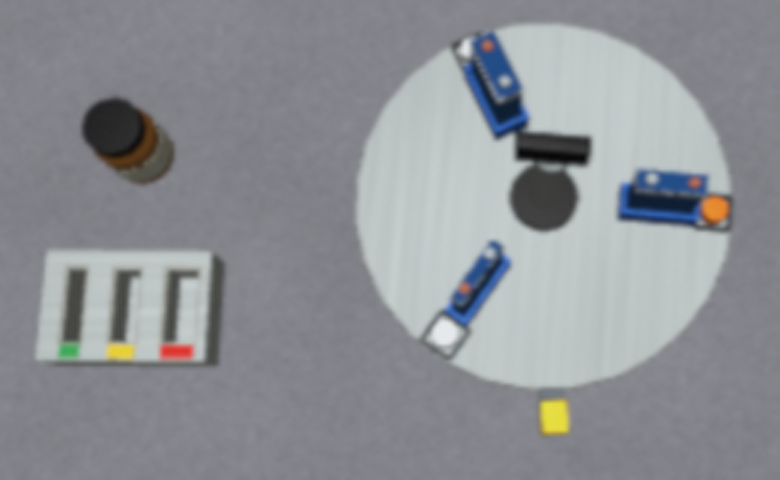

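The crop shows that the orange bay's cell is the middle thickness, with a measured top about 19 mm wide, so probably 18 mm. The turn needed is about -82°. I'll pass over the gauge for a close look on the way to the hub.

```bash
cat >> h.py <<'E'
def plan(pos,yaw,base=None):
    s=get_state(); p,r=(s['eef_pos'],s['tcp_rot']) if base is None else base
    R0=Ro.from_euler('xyz',r,degrees=True); R1=Ro.from_euler('xyz',[180,0,yaw],degrees=True)
    print('offset cm',np.round(R0.inv().apply(np.array(pos)-p)*100,2),'ang',np.round(np.degrees((R0.inv()*R1).as_rotvec())/6,2))
E
python3 - <<'E'
from h import *
plan([.164,.525,.30],162.65); plan([.49,.333,.30],172)
E
```

```text
offset cm [ 0.    0.01 -8.19] ang [-0. -0.  0.]
offset cm [-36.84  -8.6   -8.18] ang [-0.   -0.   -1.56]
```

play_rows:
  offset:
    - [0,0,-5]
    - [-4,-1,-8.2]
    - [-9,-2.1,-8.2]
    - [-14,-3.3,-8.2]
    - [-19,-4.5,-8.2]
    - [-24,-5.6,-8.2]
    - [-29,-6.8,-8.2]
    - [-33,-7.7,-8.2]
  angular:
    - [0,0,0]
    - [0,0,0]
    - [0,0,-0.5]
    - [0,0,-1]
    - [0,0,-1.56]
    - [0,0,-1.56]
    - [0,0,-1.56]
    - [0,0,-1.56]
  hand: [8.5,8.5,8.5,8.5,8.5,8.5,8.5,8.5]

```text
clock: 1.1
eef_pos: [0.4576, 0.3516, 0.3005]
tcp_rot: [180.0, 0.0, 172.0]
force: [0.9, -0.0, 0.2]
opening: 0.0847
grip_force: 0.0
```

play_rows:
  offset:
    - [-3.9,0,0]
    - [-3.9,0,0]
    - [-3.9,0,0]
    - [-3.9,0,0]
  angular:
    - [0,0,0]
    - [0,0,0]
    - [0,0,0]
    - [0,0,0]
  hand: [8.5,8.5,8.5,8.5]

```text
clock: 1.5
eef_pos: [0.494, 0.3479, 0.3006]
tcp_rot: [180.0, -0.0, 172.0]
force: [-0.1, -0.3, 0.9]
opening: 0.0851
grip_force: 0.0
```

Run:
```python
from h import *
s=get_state();print(s['eef_pos'],s['tcp_rot'],s['joints'],s['clock'])
W=get('wrist');save(W,'w1.png');np.savez('w1.npz',**W)
```

```text
[0.49399778 0.34792732 0.30061444] [ 1.79991869e+02 -7.23563246e-03  1.72039347e+02] [3.51520351e+01 1.60229288e+01 3.21792204e+01 1.06156017e+02
 1.08808544e-02 4.31126884e+01] 1.5
```

View pics/w1.png

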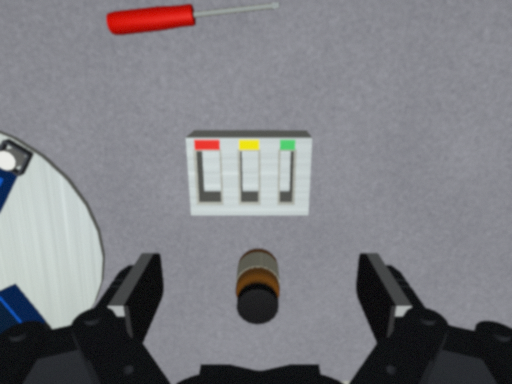

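The wrist view shows the gauge from about (187,137) to (312,216), with the yellow-patched mid slot at about (250,180) and the jar at (257,285). Next I'll refine the gauge pose and plan the move to the hub.

Run:
```python
from h import *
np.set_printoptions(precision=4,suppress=True)
W=dict(np.load('w1.npz'));T=get('top');S=get('side')
def patches(I,roi):
    out={};h=cv2.cvtColor(I['frame'],cv2.COLOR_RGB2HSV);u0,u1,v0,v1=roi
    H,Sa,V=[x.astype(int) for x in cv2.split(h)]
    m0=np.zeros(H.shape,bool);m0[v0:v1,u0:u1]=1
    for n,m in dict(red=((H<8)|(H>172)),yel=(H>20)&(H<36),grn=(H>45)&(H<80)).items():
        m=m&m0&(Sa>80)&(V>90); v,u=np.nonzero(m); w=Sa[m]; out[n]=np.array([(u*w).sum()/w.sum(),(v*w).sum()/w.sum()])
    return out
a=patches(W,(170,330,120,225));b=patches(T,(95,170,205,256));c=patches(S,(155,210,160,208))
for n in a: print(n,a[n],'W+S',tri(W,a[n],S,c[n]),'W+T',tri(W,a[n],T,b[n]),'plane',onplane(W,[a[n]],.053)[0])
h=cv2.cvtColor(W['frame'],cv2.COLOR_RGB2HSV);g=W['frame'].astype(int).sum(2)/3
vv,uu=np.mgrid[0:384,0:512];P=bydepth(W,np.c_[uu.ravel(),vv.ravel()]).reshape(384,512,3)
m=(abs(P[...,2]-.053)<.008)&(uu>170)&(uu<330)&(vv>120)&(vv<230)
print('ztop',np.median(P[m][:,2]))
# outer rect by mask on depth
m=cv2.morphologyEx(m.astype(np.uint8),cv2.MORPH_CLOSE,np.ones((3,3)))
k=max(cv2.findContours(m,0,1)[0],key=cv2.contourArea);Q=onplane(W,k[:,0],.053)[:,:2];print('W rect',cv2.minAreaRect(Q.astype(np.float32)),cv2.boundingRect(k))
# slot edges: intensity profile across mid slot on the world plane z=.053
for C,th in (((.5345,.327),-7.9),):
    ex=np.array([np.cos(np.radians(th)),np.sin(np.radians(th))]);ey=np.array([-ex[1],ex[0]])
    ys=np.arange(-.085,.0851,.001)
    for x in (.025,.03,-.02):
        X=np.c_[C+x*ex+ys[:,None]*ey,np.full(len(ys),.053)]; p=proj(W,X).astype(np.float32)
        v=cv2.remap(g.astype(np.float32),p[:,0].reshape(1,-1),p[:,1].reshape(1,-1),1)[0]
        print('x',x,[f'{int(1000*y)}:{int(q)}' for y,q in zip(ys,v)][::1] if x==.025 else v.astype(int))
print(get_state()['eef_pos']); plan([.586,-.060,.30],257.4)
```

```text
red [206.4649 144.4821] W+S (array([0.4868, 0.2843, 0.0536]), np.float64(0.0011646591821985492)) W+T (array([0.4868, 0.2847, 0.0542]), np.float64(0.0013933701586620027)) plane [0.4863 0.2844 0.053 ]
yel [248.4794 144.4738] W+S (array([0.4936, 0.334 , 0.0537]), np.float64(0.0009959305483957525)) W+T (array([0.4939, 0.3341, 0.0523]), np.float64(0.0010060024870371107)) plane [0.4932 0.3341 0.053 ]
grn [287.0861 144.4317] W+S (array([0.4998, 0.3795, 0.0544]), np.float64(0.0011956230985907595)) W+T (array([0.5007, 0.38  , 0.0517]), np.float64(0.0016677570405620689)) plane [0.4996 0.3797 0.053 ]
ztop 0.052983208669397874
W rect ((0.532879650592804, 0.32871976494789124), (0.15002048015594482, 0.10038425773382187), 82.04827117919922) (186, 136, 126, 79)
x 0.025 ['-85:149', '-84:148', '-83:147', '-82:147', '-81:146', '-80:145', '-79:145', '-78:145', '-77:144', '-76:148', '-75:156', '-74:169', '-73:187', '-72:196', '-71:199', '-69:200', '-68:201', '-67:201', '-66:197', '-65:190', '-64:181', '-63:172', '-62:154', '-61:129', '-60:103', '-59:87', '-58:82', '-57:82', '-56:82', '-55:83', '-54:83', 
[... 2169 characters left out ...]
 196 187 177 164 137 107  84  81  84  93 119 155 190 206 210 210 209
 209 209 210 209 209 209 209 209 208 209 209 208 208 207 200 191 187 191
 201 207 208 208 208 209 209 209 209 209 209 208 208 208 208 208 207 204
 196 187 174 157 140 139 168 191 204 209 210 210 209 209 209 209 209 209
 209 209 209 209 209 209 205 197 190 186 192 199 205 207 207 208 207 208
 208 208 208 209 207 207 207 207 207 207 206 205 202 196 187 185 190 199
 205 208 208 208 208 208 207 207 203 191 163 130 105 104 127 151 168 182
 194 201 204 204 204 204 204 205 204 204 204 203 203 202 201 200 195 184
 166 153 147 145 144 143 143 143 144]
[0.4937 0.3482 0.3011]
offset cm [-14.76 -39.16   0.09] ang [  0.     0.01 -14.22]
```

play_rows:
  offset:
    - [-1.5,-4,0]
    - [-3.3,-8.8,0]
    - [-5.1,-13.5,0]
    - [-6.9,-18.3,0]
    - [-8.7,-23,0]
    - [-10.5,-27.8,0]
    - [-12.3,-32.5,0]
    - [-14,-37.2,0]
  angular:
    - [0,0,-1.3]
    - [0,0,-2.6]
    - [0,0,-3.9]
    - [0,0,-5.2]
    - [0,0,-6.5]
    - [0,0,-7.8]
    - [0,0,-9.1]
    - [0,0,-10.4]
  hand: [8.5,8.5,8.5,8.5,8.5,8.5,8.5,8.5]

```text
clock: 2.45
eef_pos: [0.5783, -0.0267, 0.3011]
tcp_rot: [-179.9, 0.0, -125.5]
force: [0.6, 0.7, -0.3]
opening: 0.0851
grip_force: 0.0
```

Run:
```python
from h import *
s=get_state();print(s['eef_pos'],s['tcp_rot'],s['joints'],s['clock'])
plan([.586,-.060,.30],257.4)
```

```text
[ 0.57828729 -0.02673077  0.30113479] [-1.79938957e+02  4.42682289e-02 -1.25467975e+02] [-2.64867724e+00  1.20508986e+01  2.74413220e+01  1.05315131e+02
  4.11729653e-03 -5.71806762e+01] 2.45
offset cm [ 2.26 -2.56  0.11] ang [-0.01  0.01 -3.81]
```

play_rows:
  offset:
    - [1.2,-1,0]
    - [2,-2,0]
    - [2,-2,0]
    - [2,-2,0]
    - [2,-2,0]
    - [2,-2,0]
    - [2,-2,0]
  angular:
    - [0,0,-1.3]
    - [0,0,-2.6]
    - [0,0,-3.5]
    - [0,0,-3.5]
    - [0,0,-3.5]
    - [0,0,-3.5]
    - [0,0,-3.5]
  hand: [8.5,8.5,8.5,8.5,8.5,8.5,8.5]

```text
clock: 3.15
eef_pos: [0.583, -0.053, 0.3006]
tcp_rot: [-180.0, 0.0, -104.9]
force: [0.2, 0.5, 0.6]
opening: 0.0852
grip_force: 0.0
```

Run:
```python
from h import *
np.set_printoptions(precision=4,suppress=True)
s=get_state();print(s['eef_pos'],s['tcp_rot'],s['joints'],s['clock'])
# bar height from two views: centroid of the bar's top face
T=get('top');W=get('wrist')
vv,uu=np.mgrid[0:384,0:512]
for I in (T,W):
    P=bydepth(I,np.c_[uu.ravel(),vv.ravel()]).reshape(384,512,3)
    m=(abs(P[...,2]-.226)<.006)&(np.hypot(P[...,0]-.586,P[...,1]+.06)<.045)&(I['frame'].max(2)<90)&(I['depth']>0)
    Q=P[m];print(m.sum(), Q.mean(0) if m.sum() else '',cv2.minAreaRect(Q[:,:2].astype(np.float32)) if m.sum()>5 else '')
plan([.586,-.060,.30],257.4);plan([.586,-.060,.214],257.4)
```

```text
[ 0.583  -0.053   0.3006] [-179.9827    0.0012 -104.8967] [ -5.1979  13.0725  28.59   105.5003  -0.0017 -80.3011] 3.15
0  
1696 [ 0.5844 -0.0643  0.2259] ((0.5852469205856323, -0.062275633215904236), (0.0592341348528862, 0.015722285956144333), 76.4954833984375)
offset cm [ 0.58 -0.46  0.04] ang [-0.    0.   -0.38]
offset cm [ 0.58 -0.46  8.64] ang [-0.    0.   -0.38]
```

play_rows:
  offset:
    - [0.7,-0.45,0]
    - [0.7,-0.45,2.5]
    - [0.7,-0.45,5.5]
    - [0.7,-0.45,7.5]
    - [0.7,-0.45,8.6]
    - [0.7,-0.45,8.6]
    - [0.7,-0.45,8.6]
  angular:
    - [0,0,-0.3]
    - [0,0,-0.3]
    - [0,0,-0.3]
    - [0,0,-0.3]
    - [0,0,-0.3]
    - [0,0,-0.3]
    - [0,0,-0.3]
  hand: [8.5,6,5,4,4,4,4]

```text
clock: 3.95
eef_pos: [0.5858, -0.0614, 0.2154]
tcp_rot: [-179.9, 0.0, -103.1]
force: [-0.4, 0.3, 1.0]
opening: 0.04
grip_force: 0.0
```

play_rows:
  offset:
    - [0,0,0]
    - [0,0,0]
    - [0,0,0]
    - [0,0,0]
    - [0,0,0]
    - [0,0,0]
  angular:
    - [0,0,0]
    - [0,0,0]
    - [0,0,0]
    - [0,0,0]
    - [0,0,0]
    - [0,0,0]
  hand: [2.5,1.2,1.2,1.2,1.2,1.2]

```text
clock: 4.55
eef_pos: [0.5856, -0.0615, 0.2144]
tcp_rot: [-180.0, 0.0, -103.1]
force: [-0.0, -0.3, -0.5]
opening: 0.0121
grip_force: 0.0
```

The fingers closed to 12 mm with no grip force, although the bar should be 16 mm wide, so I'll look.

Run:
```python
from h import *
s=get_state();print(s['eef_pos'],s['opening'],s['grip_force'],s['force'],s['joints'])
W=get('wrist');S=get('side')
a=cv2.resize(S['frame'][150:270,210:350],None,fx=2.85,fy=2.85,interpolation=cv2.INTER_CUBIC)[:384]
a=cv2.resize(a,(288,384)) if a.shape[0]!=384 else a[:,:288]
a=cv2.resize(S['frame'][160:256,225:297],(288,384),interpolation=cv2.INTER_CUBIC)
cv2.imwrite('pics/g1.png',np.hstack([W['frame'],a])[:,:,::-1])
```

```text
[ 0.58562386 -0.06148403  0.21440407] 0.01211530819860082 0.0 [-0.00429439 -0.34475928 -0.45058341] [-5.99349077e+00  1.03543271e+01  1.55960425e+01  9.52412685e+01
  4.89789386e-05 -8.29268178e+01]
```

View pics/g1.png

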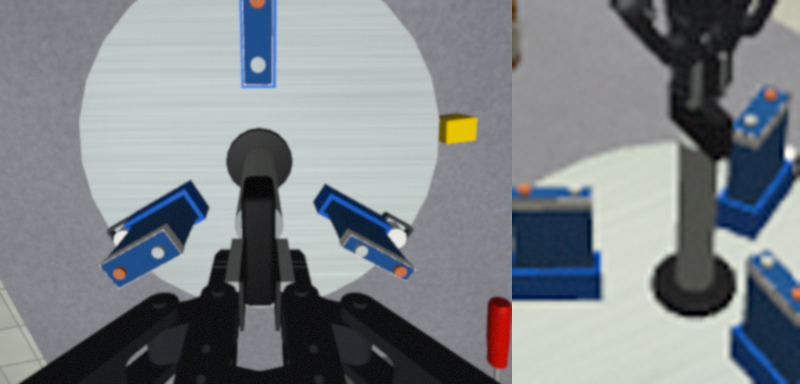

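The pads are at the bar, and neither the opening nor the force shows contact yet. I'll close further.

play_rows:
  offset:
    - [0,0,0]
    - [0,0,0]
    - [0,0,0]
    - [0,0,0]
  angular:
    - [0,0,0]
    - [0,0,0]
    - [0,0,0]
    - [0,0,0]
  hand: [0.6,0.2,0,0]

```text
clock: 5.05
eef_pos: [0.5856, -0.0615, 0.2144]
tcp_rot: [180.0, -0.0, -103.1]
force: [-0.1, -0.7, 0.5]
opening: 0.0002
grip_force: 0.0
```

Run:
```python
from h import *
np.set_printoptions(precision=1,suppress=True)
W=get('wrist');T=get('top');S=get('side')
c=np.array([.5855,-.061]);a=np.radians(77);x=np.array([np.cos(a),np.sin(a)]);y=np.array([-x[1],x[0]])
X=[np.r_[c+i*.03*x+j*.008*y,.226] for i in(-1,1) for j in(-1,1)]+[np.r_[.5856,-.0615,.2084],np.r_[.5856,-.0615,.190]]
for I in (W,T,S): print(proj(I,X).tolist())
s=S['frame'].copy();t=T['frame'].copy()
b=cv2.resize(S['frame'][150:230,230:320],(450,400),interpolation=2);w=cv2.resize(W['frame'][130:384,180:340],(252,400),interpolation=2)
cv2.imwrite('pics/g2.png',np.hstack([w,b])[:,:,::-1])
```

```text
[[240.05569471378885, 197.3368326857577], [275.66371210434374, 197.29442611043655], [242.34261264135057, 308.21607279808075], [273.95029716758825, 308.1750358001113], [257.71031828384605, 237.99195851433336], [257.8321290754615, 223.08865095093265]]
[[287.2500210284812, 175.31292873844387], [286.7324076935219, 181.92679416716433], [261.4794248343312, 172.96956733873805], [260.851848140159, 179.561201409722], [273.890776507235, 179.4937446846136], [273.50568867349796, 181.63002259296]]
[[280.2438685032814, 188.96416607168138], [275.1722328877924, 190.9049731402956], [268.18805283566434, 177.2726084716157], [263.2463466107345, 179.06146850988586], [271.5772044946515, 189.08622738032778], [271.39405556389954, 194.287511295448]]
```

View pics/g2.png

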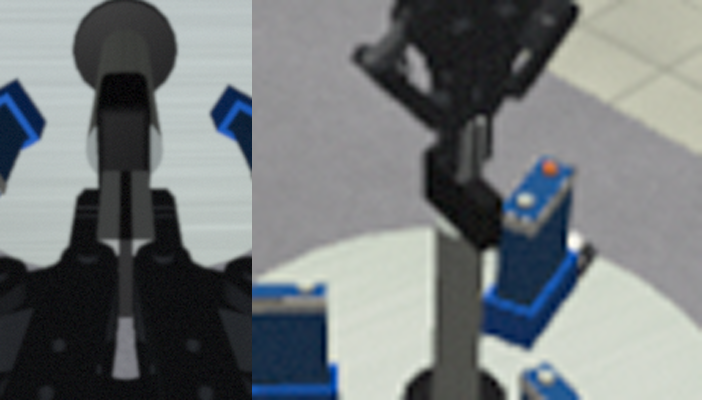

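Run:
```python
from h import *
np.set_printoptions(precision=4,suppress=True)
W=get('wrist');print(get_state()['eef_pos'])
for v in range(180,385,8): print(v,bydepth(W,[[250,v]])[0],bydepth(W,[[258,v]])[0],bydepth(W,[[270,v]])[0], W['frame'][v,250])
S=get('side')
for v in range(172,200,3): print('side',v,[bydepth(S,[[u,v]])[0] for u in (266,270,274,278)])
```

```text
[ 0.5856 -0.0615  0.2144]
180 [ 0.5827 -0.0915  0.2016] [ 0.5786 -0.0909  0.2028] [ 0.5727 -0.0888  0.2006] [3 5 4]
188 [ 0.5825 -0.0912  0.2135] [ 0.5786 -0.0907  0.2146] [ 0.573  -0.0892  0.214 ] [ 9 12 15]
196 [ 0.5823 -0.0908  0.2236] [ 0.5787 -0.0903  0.2246] [ 0.5734 -0.0893  0.2251] [10  9 12]
204 [ 0.5828 -0.0882  0.2269] [ 0.5794 -0.0871  0.226 ] [ 0.5742 -0.0858  0.2258] [41 43 43]
212 [ 0.5839 -0.0841  0.2262] [ 0.5803 -0.0834  0.2263] [ 0.5749 -0.0825  0.2271] [39 36 36]
220 [ 0.5848 -0.0804  0.2264] [ 0.5811 -0.0798  0.2271] [ 0.5757 -0.0788  0.2276] [38 36 38]
228 [ 0.5857 -0.0765  0.2265] [ 0.5821 -0.0755  0.2262] [ 0.5767 -0.0742  0.2262] [36 36 37]
236 [ 0.5867 -0.0724  0.2263] [ 0.5831 -0.0713  0.2259] [ 0.5776 -0.0702  0.2262] [38 36 40]
244 [ 0.586  -0.074   0.2372] [ 0.5827 -0.0728  0.2364] [ 0.5775 -0.0721  0.2373] [61 64 61]
252 [ 0.5859 -0.0739  0.2439] [ 0.5826 -0.0732  0.2442] [ 0.5778 -0.0719  0.2439] [60 62 62]
260 [ 0.5858 -0.0736  0.2498] [ 0.5826 -0.0733  0.2505] [ 0.578  -0.072   0.2502] [59 61 61]
268 [ 0.5857 -0.0734  0.2554] [ 0.5827 -0.0728  0.2555
[... 2156 characters left out ...]
0.0639,  0.222 ]), array([ 0.5799, -0.0754,  0.2267]), array([0.7996, 0.1074, 0.0017])]
side 190 [array([ 0.5819, -0.0439,  0.197 ]), array([ 0.5775, -0.0633,  0.2108]), array([ 0.5734, -0.0818,  0.2238]), array([ 0.5801, -0.0901,  0.225 ])]
side 193 [array([ 0.5748, -0.0512,  0.1946]), array([ 0.5773, -0.0639,  0.2007]), array([ 0.5729, -0.0828,  0.2144]), array([ 0.5816, -0.0892,  0.2133])]
side 196 [array([ 0.5745, -0.0517,  0.1844]), array([ 0.5754, -0.0661,  0.1925]), array([ 0.573 , -0.0831,  0.2042]), array([ 0.5838, -0.0878,  0.2007])]
side 199 [array([ 0.5738, -0.0527,  0.1745]), array([ 0.5739, -0.0679,  0.1838]), array([ 0.5716, -0.0849,  0.1955]), array([0.7096, 0.024 , 0.0478])]
```

Depth from both cameras puts the closed fingertips at z≈0.233, above the bar. The fingertips therefore stand about 18 mm behind the reported TCP, so the real grasp point is about TCP z + 0.037. I'll correct for that: open, go down 43 mm and grip.

play_rows:
  offset:
    - [0,0,0]
    - [0,0,0]
    - [0,0,0]
    - [0,0,1.5]
    - [0,0,3]
    - [0,0,4.3]
    - [0,0,4.3]
    - [0,0,4.3]
  angular:
    - [0,0,0]
    - [0,0,0]
    - [0,0,0]
    - [0,0,0]
    - [0,0,0]
    - [0,0,0]
    - [0,0,0]
    - [0,0,0]
  hand: [4.5,4.5,4.5,4.5,4.5,4.5,4.5,3]

```text
clock: 6.1
eef_pos: [0.5855, -0.0615, 0.1715]
tcp_rot: [180.0, 0.0, -103.1]
force: [0.3, 0.7, 0.5]
opening: 0.0318
grip_force: 0.0
```

play_rows:
  offset:
    - [0,0,0]
    - [0,0,0]
    - [0,0,0]
    - [0,0,0]
    - [0,0,0]
  angular:
    - [0,0,0]
    - [0,0,0]
    - [0,0,0]
    - [0,0,0]
    - [0,0,0]
  hand: [2,1,0.5,0.5,0.5]

```text
clock: 6.6
eef_pos: [0.5861, -0.0616, 0.1723]
tcp_rot: [-179.9, 0.0, -103.1]
force: [1.0, 0.8, 6.0]
opening: 0.025
grip_force: 59.6
```

Run:
```python
from h import *
np.set_printoptions(precision=4,suppress=True)
W=get('wrist');S=get('side');s=get_state();print(s['opening'],s['grip_force'],s['force'],s['eef_pos'],s['joints'])
b=cv2.resize(S['frame'][150:230,230:320],(450,400),interpolation=2);w=cv2.resize(W['frame'][130:384,170:350],(284,400),interpolation=2)
cv2.imwrite('pics/g3.png',np.hstack([w,b])[:,:,::-1])
for v in range(216,310,8): print(v,[bydepth(W,[[u,v]])[0] for u in (236,246,258,270,280)])
```

```text
0.024420413158241113 59.55618917942047 [ 1.193  -1.4849  5.4236] [ 0.5861 -0.0616  0.1722] [ -5.9952   9.5972  10.0525  90.3586  -0.0048 -82.9241]
216 [array([ 0.6155, -0.0251,  0.0426]), array([ 0.5836, -0.0913,  0.2043]), array([ 0.5789, -0.0909,  0.206 ]), array([ 0.5744, -0.0895,  0.2051]), array([ 0.5724, -0.0671,  0.157 ])]
224 [array([ 0.5962, -0.0695,  0.1606]), array([ 0.5833, -0.0914,  0.212 ]), array([ 0.5789, -0.0906,  0.2126]), array([ 0.5746, -0.0894,  0.2122]), array([ 0.5729, -0.068 ,  0.1686])]
232 [array([ 0.5947, -0.0715,  0.1747]), array([ 0.5828, -0.092 ,  0.2201]), array([ 0.5787, -0.0912,  0.2203]), array([ 0.5748, -0.0897,  0.2193]), array([ 0.5716, -0.0864,  0.2142])]
240 [array([ 0.5938, -0.0725,  0.1853]), array([ 0.5828, -0.0915,  0.2251]), array([ 0.579 , -0.0901,  0.2242]), array([ 0.566 , -0.1434,  0.3281]), array([ 0.5719, -0.0871,  0.2216])]
248 [array([ 0.5871, -0.0884,  0.2234]), array([ 0.5833, -0.0892,  0.2263]), array([ 0.5793, -0.0887,  0.2269]), array([ 0.5755, -0.0871,  0.2258]), array([ 0.5722, -0.0866,  0.2261])]
256 [array([ 0.5879, -0.0854
[... 557 characters left out ...]
 0.1925]), array([ 0.5862, -0.0772,  0.2265]), array([ 0.5822, -0.0762,  0.2264]), array([ 0.5782, -0.0749,  0.2258]), array([ 0.5749, -0.0735,  0.2248])]
288 [array([0.6345, 0.0493, 0.0427]), array([ 0.5871, -0.0738,  0.2261]), array([ 0.583 , -0.073 ,  0.2263]), array([ 0.5789, -0.0719,  0.2261]), array([ 0.5756, -0.0701,  0.2246])]
296 [array([0.637 , 0.0588, 0.042 ]), array([ 0.5877, -0.0711,  0.2268]), array([ 0.5839, -0.069 ,  0.2253]), array([ 0.5796, -0.0688,  0.2263]), array([ 0.5763, -0.067 ,  0.225 ])]
304 [array([0.6393, 0.0679, 0.0421]), array([ 0.5886, -0.0674,  0.2263]), array([ 0.5845, -0.0666,  0.2265]), array([ 0.5803, -0.0656,  0.2265]), array([ 0.577 , -0.0639,  0.2253])]
```

View pics/g3.png

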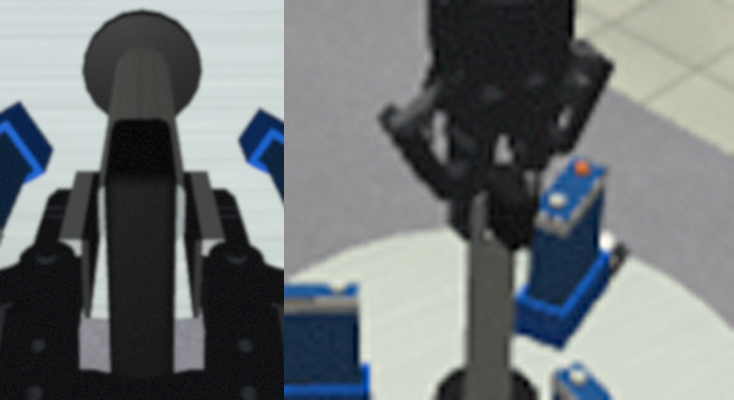

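The pads now flank the bar, but the tips have closed on the wider post just below it (opening 24 mm). I'll open slightly, rise 9 mm and regrip.

play_rows:
  offset:
    - [0,0,0]
    - [0,0,0]
    - [0,0,-0.9]
    - [0,0,-0.9]
    - [0,0,-0.9]
    - [0,0,-0.9]
    - [0,0,-0.9]
    - [0,0,-0.9]
  angular:
    - [0,0,0]
    - [0,0,0]
    - [0,0,0]
    - [0,0,0]
    - [0,0,0]
    - [0,0,0]
    - [0,0,0]
    - [0,0,0]
  hand: [3.5,3.5,3.5,2.5,1,0.5,0.5,0.5]

```text
clock: 7.5
eef_pos: [0.5861, -0.0616, 0.1812]
tcp_rot: [-179.9, 0.0, -103.1]
force: [1.9, -1.0, 6.1]
opening: 0.0152
grip_force: 60.2
```

play_rows:
  offset:
    - [0,0,0]
    - [0,0,0]
    - [0,0,0]
    - [0,0,0]
    - [0,0,0]
    - [0,0,0]
    - [0,0,0]
    - [0,0,0]
  angular:
    - [0,0,0.3]
    - [0,0,0.8]
    - [0,0,1.4]
    - [0,0,2.0]
    - [0,0,2.6]
    - [0,0,3.2]
    - [0,0,3.8]
    - [0,0,4.4]
  hand: [0.5,0.5,0.5,0.5,0.5,0.5,0.5,0.5]

```text
clock: 8.3
eef_pos: [0.5857, -0.0613, 0.1812]
tcp_rot: [-180.0, 0.0, -129.6]
force: [-1.6, 0.9, 6.4]
opening: 0.0152
grip_force: 60.4
```

play_rows:
  offset:
    - [0,0,0]
    - [0,0,0]
    - [0,0,0]
    - [0,0,0]
    - [0,0,0]
    - [0,0,0]
    - [0,0,0]
    - [0,0,0]
  angular:
    - [0,0,0.6]
    - [0,0,1.2]
    - [0,0,1.8]
    - [0,0,2.4]
    - [0,0,3.0]
    - [0,0,3.6]
    - [0,0,4.2]
    - [0,0,4.8]
  hand: [0.5,0.5,0.5,0.5,0.5,0.5,0.5,0.5]

```text
clock: 9.1
eef_pos: [0.5853, -0.0609, 0.1812]
tcp_rot: [180.0, 0.0, -158.4]
force: [-3.7, 4.2, 8.0]
opening: 0.0151
grip_force: 60.5
```

play_rows:
  offset:
    - [0,0,0]
    - [0,0,0]
    - [0,0,0]
    - [0,0,0]
    - [0,0,0]
    - [0,0,0]
    - [0,0,0]
    - [0,0,0]
  angular:
    - [0,0,0.6]
    - [0,0,1.2]
    - [0,0,1.8]
    - [0,0,2.4]
    - [0,0,2.8]
    - [0,0,3.0]
    - [0,0,3.0]
    - [0,0,3.0]
  hand: [0.5,0.5,0.5,0.5,0.5,0.5,0.5,0.5]

```text
clock: 9.9
eef_pos: [0.5852, -0.0605, 0.1812]
tcp_rot: [179.9, 0.0, -176.2]
force: [-4.8, 6.1, 7.8]
opening: 0.0152
grip_force: 60.5
```

```bash
cat > ang.py <<'E'
from h import *
np.set_printoptions(precision=4,suppress=True)
s=get_state();print(s['eef_pos'],s['tcp_rot'],s['force'],s['joints'],s['opening'],s['clock'])
vv,uu=np.mgrid[0:384,0:512]
for n in ('top','side'):
    I=get(n);P=bydepth(I,np.c_[uu.ravel(),vv.ravel()]).reshape(384,512,3);H,Sa,V=cv2.split(cv2.cvtColor(I['frame'],cv2.COLOR_RGB2HSV))
    r=np.hypot(P[...,0]-.586,P[...,1]+.06)
    y=(H>24)&(H<34)&(Sa>180)&(V>120)&(P[...,1]<.15)&(r<.23)&(P[...,2]>.03)
    o=(H>5)&(H<17)&(Sa>200)&(V>180)&(abs(P[...,2]-.062)<.004)&(r<.175)&(r>.135)
    c=(abs(P[...,2]-.143)<.008)&(r>.06)&(r<.15)
    for k,m,z in (('yel',y,.036),('orange',o,.062)):
        if m.sum()<3: print(n,k,'none');continue
        q=onplane(I,[[uu[m].mean(),vv[m].mean()]],z)[0]-[.586,-.06,0]; print(n,k,m.sum(),P[m].mean(0),'ang depth',np.degrees(np.arctan2(P[m][:,1].mean()+.06,P[m][:,0].mean()-.586)),'plane',np.degrees(np.arctan2(q[1],q[0])),np.hypot(*q[:2]))
    k,l=cv2.connectedComponents(c.astype(np.uint8))
    for i in range(1,k):
        if (l==i).sum()>25: Q=P[l==i];b=cv2.minAreaRect(Q[:,:2].astype(np.float32));print(n,'cell',(l==i).sum(),b,np.degrees(np.arctan2(b[0][1]+.06,b[0][0]-.586)))
E
python3 ang.py
```

```text
[ 0.5852 -0.0605  0.1812] [ 179.9132    0.0148 -176.2395] [-4.8008  6.1136  7.8451] [-5.9467  9.6774 11.139  91.4617  0.0881 -9.7072] 0.015176690302141187 9.9
top yel none
top orange none
top cell 123 ((0.633391797542572, 0.03322368860244751), (0.059782061725854874, 0.013829459436237812), 64.17649841308594) 63.05274283766394
side yel 58 [ 0.3863 -0.0437  0.0366] ang depth 175.33170334632513 plane 175.2108320674053 0.20018709682999586
side orange 39 [ 0.4291 -0.0725  0.0623] ang depth -175.4520203006284 plane -175.51841177054325 0.1572323468754887
side cell 59 ((0.6324822902679443, 0.03379933163523674), (0.06256985664367676, 0.012466512620449066), 63.15381622314453) 63.63926921496912
side cell 167 ((0.6433404088020325, -0.14749935269355774), (0.027229001745581627, 0.060553837567567825), 35.02410125732422) -56.76222035827182
side cell 147 ((0.48043912649154663, -0.06754516810178757), (0.06260453164577484, 0.0212397463619709), 1.035922646522522) -175.91162604706653
```

play_rows:
  offset:
    - [0,0,0]
    - [0,0,0]
    - [0,0,0]
    - [0,0,0]
    - [0,0,0]
    - [0,0,0]
  angular:
    - [0,0,0.4]
    - [0,0,0.9]
    - [0,0,1.3]
    - [0,0,1.55]
    - [0,0,1.55]
    - [0,0,1.55]
  hand: [0.5,0.5,0.5,0.5,0.5,0.5]

```text
clock: 10.6
eef_pos: [0.5852, -0.0603, 0.1812]
tcp_rot: [179.9, -0.0, 174.5]
force: [-3.8, 7.5, 7.6]
opening: 0.0149
grip_force: 60.5
```

```bash
python3 ang.py
```

```text
[ 0.5852 -0.0603  0.1812] [179.8956  -0.0028 174.4693] [-3.8486  7.455   7.5765] [-5.9379  9.6782 11.1386 91.4638  0.1043 -0.4072] 0.014949215942282502 10.6
top yel none
top orange none
top cell 115 ((0.6499994397163391, 0.02482486516237259), (0.05821165442466736, 0.013378744013607502), 54.974937438964844) 52.96584306810295
side yel 57 [ 0.386  -0.0436  0.0368] ang depth 175.3047109027399 plane 175.14811950243094 0.20038936342599495
side orange 35 [ 0.4294 -0.0476  0.0627] ang depth 175.4721569364372 plane 175.28060121073514 0.15680430402129647
side cell 173 ((0.6284664869308472, -0.156252920627594), (0.02741129696369171, 0.061503417789936066), 23.194429397583008) -66.1930783045221
side cell 152 ((0.48033270239830017, -0.04970832169055939), (0.02198157273232937, 0.06102422997355461), 82.85139465332031) 174.43710859097393
```

The tag (175.3°) lines up with the pointer (175.2°). I'll release, lift and move over the cell.

play_rows:
  offset:
    - [0,0,0]
    - [0,0,0]
    - [0,0,0]
    - [0,0,-2]
    - [0,0,-5.5]
    - [0,0,-6]
    - [3,0,-6]
    - [6,0,-6]
  angular:
    - [0,0,0]
    - [0,0,0]
    - [0,0,0]
    - [0,0,0]
    - [0,0,0]
    - [0,0,0]
    - [0,0,0]
    - [0,0,0]
  hand: [3,4,4,4.5,5,5,5,5]

```text
clock: 11.5
eef_pos: [0.5256, -0.0558, 0.2394]
tcp_rot: [-180.0, -0.1, 174.4]
force: [-0.1, -0.4, 1.1]
opening: 0.0503
grip_force: 0.0
```

play_rows:
  offset:
    - [3,-0.1,0]
    - [4.4,-0.1,0]
    - [4.4,-0.1,0]
    - [4.4,-0.1,0]
    - [4.4,-0.1,0]
  angular:
    - [0,0,-0.1]
    - [0,0,-0.1]
    - [0,0,-0.1]
    - [0,0,-0.1]
    - [0,0,-0.1]
  hand: [5,5,5,5,5]

```text
clock: 12.0
eef_pos: [0.4827, -0.0525, 0.24]
tcp_rot: [-180.0, -0.0, 175.0]
force: [-0.1, -0.7, -0.1]
opening: 0.05
grip_force: 0.0
```

```bash
python3 ang.py
python3 - <<'E'
from h import *
np.set_printoptions(precision=4,suppress=True)
W=get('wrist');save(W,'w2.png');P=bydepth(W,np.c_[np.mgrid[0:384,0:512][1].ravel(),np.mgrid[0:384,0:512][0].ravel()]).reshape(384,512,3)
m=(abs(P[...,2]-.142)<.007)&(np.hypot(P[...,0]-.481,P[...,1]+.051)<.05);v,u=np.nonzero(m);print('W cell',m.sum(),P[m].mean(0),cv2.minAreaRect(P[m][:,:2].astype(np.float32)),u.min(),u.max(),v.min(),v.max())
plan([.481,-.0512,.08],175.2)
E
```

```text
[ 0.4827 -0.0525  0.24  ] [-179.998    -0.0141  175.0275] [-0.102  -0.6748 -0.0804] [-6.2046 -3.2956  4.1218 97.4315 -0.0023 -1.2321] 0.049950775623883156 12.0
top yel none
top orange none
top cell 122 ((0.6476872563362122, 0.025284741073846817), (0.06091522052884102, 0.013626549392938614), 52.54454803466797) 54.121430033523
side yel 55 [ 0.3865 -0.0435  0.0363] ang depth 175.28175152194765 plane 175.2273523923235 0.20009106446752573
side orange 35 [ 0.4293 -0.0472  0.0628] ang depth 175.33215748262165 plane 175.11339774245704 0.15687124024999838
side cell 29 ((0.6540585160255432, 0.03373480215668678), (0.03612954914569855, 0.012277189642190933), 54.79056930541992) 54.01752864230937
side cell 172 ((0.6282148361206055, -0.1563044637441635), (0.028084255754947662, 0.061309270560741425), 27.370637893676758) -66.32987034702843
side cell 144 ((0.47954419255256653, -0.04927583038806915), (0.0214266087859869, 0.05903110280632973), 84.73020935058594) 174.24753125607637
W cell 1759 [ 0.4784 -0.0507  0.1425] ((0.4801281988620758, -0.05063828080892563), (0.017924683168530464, 0.06034940853714943), 84.64530944824219) 251 274 140 215
offset cm [ 0.15  0.11 15.99] ang [ 0.   -0.01 -0.03]
```

View pics/w2.png

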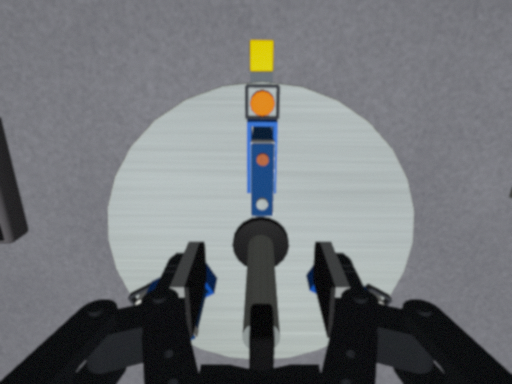

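The wrist view shows the yellow block, orange tag and bay in line at u≈262, and the cell top measures 17.9 mm. I'll descend and grip.

play_rows:
  offset:
    - [0.25,0.15,1]
    - [0.25,0.15,4]
    - [0.25,0.15,8]
    - [0.25,0.15,11]
    - [0.25,0.15,13.5]
    - [0.25,0.15,15.2]
    - [0.25,0.15,16]
    - [0.25,0.15,16]
  angular:
    - [0,0,0]
    - [0,0,0]
    - [0,0,0]
    - [0,0,0]
    - [0,0,0]
    - [0,0,0]
    - [0,0,0]
    - [0,0,0]
  hand: [5,5,5,5,5,5,5,5]

```text
clock: 12.95
eef_pos: [0.4789, -0.0505, 0.0791]
tcp_rot: [180.0, -0.1, 175.0]
force: [-0.6, 0.4, 0.1]
opening: 0.0501
grip_force: 0.0
```

play_rows:
  offset:
    - [0,0,0]
    - [0,0,0]
    - [0,0,0]
    - [0,0,0]
    - [0,0,0]
    - [0,0,0]
  angular:
    - [0,0,0]
    - [0,0,0]
    - [0,0,0]
    - [0,0,0]
    - [0,0,0]
    - [0,0,0]
  hand: [4,3,2.2,1.2,1.2,1.2]

```text
clock: 13.55
eef_pos: [0.4802, -0.0507, 0.0813]
tcp_rot: [180.0, 0.1, 175.0]
force: [-0.4, 0.5, 5.9]
opening: 0.0172
grip_force: 59.1
```

play_rows:
  offset:
    - [0,0,-0.5]
    - [0,0,-1.5]
    - [0,0,-3]
    - [0,0,-5]
    - [0,0,-7.5]
    - [0,0,-10]
    - [0,0,-11]
    - [0,0,-11]
  angular:
    - [0,0,0]
    - [0,0,0]
    - [0,0,0]
    - [0,0,0]
    - [0,0,0]
    - [0,0,0]
    - [0,0,0]
    - [0,0,0]
  hand: [1.2,1.2,1.2,1.2,1.2,1.2,1.2,1.2]

```text
clock: 14.35
eef_pos: [0.4804, -0.0508, 0.1921]
tcp_rot: [-180.0, 0.2, 175.0]
force: [-0.2, 0.3, -3.8]
opening: 0.0174
grip_force: 58.7
```

```bash
python3 ang.py
python3 - <<'E'
from h import *
plan([.5335,.3285,.19],172.05)
E
```

```text
[ 0.4804 -0.0508  0.1921] [-179.9955    0.1572  175.0298] [-0.213   0.3312 -3.7682] [-6.0315 -4.8075 -2.6373 92.0129 -0.0016 -1.0612] 0.017409399424622118 14.35
top yel none
top orange none
top cell 109 ((0.6495174169540405, 0.027177581563591957), (0.05395853891968727, 0.013334461487829685), 54.7545166015625) 53.92299162347747
side yel 56 [ 0.3866 -0.0435  0.0366] ang depth 175.28248880465412 plane 175.17088849907347 0.19990499131801012
side orange 35 [ 0.4289 -0.0473  0.0626] ang depth 175.37404611606016 plane 175.21597806548942 0.15736407720649948
side cell 31 ((0.6528615355491638, 0.03685619309544563), (0.03605905920267105, 0.012692888267338276), 53.54730224609375) 55.38199811331105
side cell 178 ((0.6287599802017212, -0.15577062964439392), (0.028972934931516647, 0.061256829649209976), 24.480674743652344) -65.9400392526775
offset cm [-2.1  38.24 -0.04] ang [-0.   -0.01  0.5 ]
```

play_rows:
  offset:
    - [-0.1,2.5,0]
    - [-0.4,7,0]
    - [-0.6,11.5,0]
    - [-0.9,16,0]
    - [-1.1,20.5,0]
    - [-1.4,25,0]
    - [-1.6,29.5,0]
    - [-1.9,34,0]
  angular:
    - [0,0,0]
    - [0,0,0]
    - [0,0,0.1]
    - [0,0,0.2]
    - [0,0,0.3]
    - [0,0,0.4]
    - [0,0,0.5]
    - [0,0,0.5]
  hand: [1.2,1.2,1.2,1.2,1.2,1.2,1.2,1.2]

```text
clock: 15.25
eef_pos: [0.5274, 0.2881, 0.1887]
tcp_rot: [-179.9, -0.1, 172.0]
force: [0.6, 0.2, -2.8]
opening: 0.0171
grip_force: 59.1
```

play_rows:
  offset:
    - [-0.1,2.5,0]
    - [-0.2,4,0]
    - [-0.2,4.2,0]
    - [-0.2,4.2,0]
    - [-0.2,4.2,0]
    - [-0.2,4.2,0]
  angular:
    - [0,0,0]
    - [0,0,0]
    - [0,0,0]
    - [0,0,0]
    - [0,0,0]
    - [0,0,0]
  hand: [1.2,1.2,1.2,1.2,1.2,1.2]

```text
clock: 15.85
eef_pos: [0.5358, 0.3267, 0.1905]
tcp_rot: [-180.0, 0.0, 172.0]
force: [0.1, 0.3, -3.6]
opening: 0.0172
grip_force: 59.3
```

```bash
cat > chk.py <<'E'
from h import *
np.set_printoptions(precision=4,suppress=True)
s=get_state();print(s['eef_pos'],s['tcp_rot'],s['force'],s['opening'],s['clock'])
vv,uu=np.mgrid[0:384,0:512];px=np.c_[uu.ravel(),vv.ravel()]
for n in ('wrist','side'):
    I=get(n);P=bydepth(I,px).reshape(384,512,3);H,Sa,V=cv2.split(cv2.cvtColor(I['frame'],cv2.COLOR_RGB2HSV))
    m=(H>100)&(H<125)&(Sa>120)&(np.hypot(P[...,0]-s['eef_pos'][0],P[...,1]-s['eef_pos'][1])<.08)
    v,u=np.nonzero(m);Q=P[m]
    if len(Q): 
        print(n,'cell',len(Q),'u',u.min(),u.max(),'v',v.min(),v.max(),'min',np.percentile(Q,2,0),'max',np.percentile(Q,98,0),'lowest',Q[:,2].min())
        R=Ro.from_euler('xyz',[180,0,s['tcp_rot'][2]],degrees=True);L=R.inv().apply(Q-s['eef_pos'])
        print('  tool frame: 1,50,99 pct',*[np.percentile(L,q,0) for q in (1,50,99)])
    g=(abs(P[...,2]-.053)<.007)&(V>110)&(Sa<60)&(np.hypot(P[...,0]-.533,P[...,1]-.328)<.1)
    g=cv2.morphologyEx(g.astype(np.uint8),cv2.MORPH_CLOSE,np.ones((3,3)));c=max(cv2.findContours(g,0,1)[0],key=cv2.contourArea)
    print(n,'gauge',cv2.minAreaRect(onplane(I,c[:,0],.053)[:,:2].astype(np.float32)))
    for k,mm in dict(red=((H<8)|(H>172)),yel=(H>20)&(H<36),grn=(H>45)&(H<80)).items():
        mm=mm&(Sa>80)&(V>90)&(abs(P[...,2]-.053)<.01)&(np.hypot(P[...,0]-.5,P[...,1]-.33)<.08)
        if mm.sum()>3: print(n,k,mm.sum(),onplane(I,[[uu[mm].mean(),vv[mm].mean()]],.053)[0])
    save(I,n+'_chk.png')
E
python3 chk.py
```

```text
[0.5358 0.3267 0.1905] [-179.9923    0.0023  171.9699] [ 0.0922  0.32   -3.5658] 0.017161315618148515 15.85
wrist cell 7180 u 47 479 v 170 383 min [0.5056 0.3176 0.1674] max [0.55   0.3374 0.2526] lowest 0.15580978310860386
  tool frame: 1,50,99 pct [-0.0152 -0.009  -0.0829] [ 0.0204 -0.0006 -0.0605] [0.0298 0.0074 0.0283]
wrist gauge ((0.5336676836013794, 0.3285599946975708), (0.15022671222686768, 0.09988448023796082), 81.98694610595703)
wrist red 526 [0.4863 0.2844 0.053 ]
wrist yel 430 [0.4933 0.3341 0.053 ]
wrist grn 288 [0.4993 0.3798 0.053 ]
side cell 306 u 167 187 v 130 159 min [0.5062 0.3091 0.1575] max [0.5603 0.3326 0.2519] lowest 0.15581633756084756
  tool frame: 1,50,99 pct [-0.0267 -0.026  -0.0715] [ 0.0095 -0.01   -0.0009] [0.0289 0.004  0.034 ]
side gauge ((0.5324727296829224, 0.32544833421707153), (0.15132418274879456, 0.10038693249225616), 82.5494613647461)
side red 23 [0.4875 0.285  0.053 ]
side yel 19 [0.4939 0.3348 0.053 ]
side grn 10 [0.5017 0.3809 0.053 ]
```

View pics/wrist_chk.png

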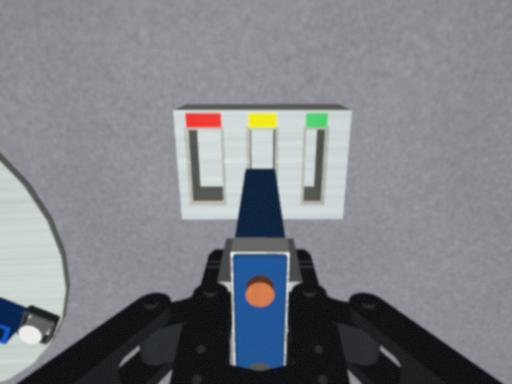

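The wrist view shows the cell above the mid slot: the slot centre is at u≈262.5, and the cell bottom is at u≈261 and nearer the camera. The cell needs +2 mm in tool y and about +2.2 mm in tool x. I'll correct that and go down to just above the mouth.

play_rows:
  offset:
    - [0.22,0.2,1]
    - [0.22,0.2,4]
    - [0.22,0.2,6.5]
    - [0.22,0.2,8]
    - [0.22,0.2,8.8]
    - [0.22,0.2,8.8]
    - [0.22,0.2,8.8]
  angular:
    - [0,0,0]
    - [0,0,0]
    - [0,0,0]
    - [0,0,0]
    - [0,0,0]
    - [0,0,0]
    - [0,0,0]
  hand: [1.2,1.2,1.2,1.2,1.2,1.2,1.2]

```text
clock: 16.65
eef_pos: [0.5343, 0.3303, 0.1035]
tcp_rot: [179.9, 0.1, 172.0]
force: [-0.2, -0.8, -3.2]
opening: 0.0172
grip_force: 59.4
```

```bash
python3 chk.py
python3 - <<'E'
import cv2,numpy as np
a=cv2.imread('pics/wrist_chk.png')[60:384,110:400];b=cv2.imread('pics/side_chk.png')[125:215,145:225]
cv2.imwrite('pics/c1.png',np.hstack([cv2.resize(a,(436,486),interpolation=2),cv2.resize(b,(364,486),interpolation=2)]))
E
```

```text
[0.5343 0.3303 0.1035] [179.9498   0.0606 172.0308] [-0.176  -0.8045 -3.1808] 0.017212511139687966 16.65
wrist cell 7235 u 33 481 v 170 383 min [0.504  0.3209 0.0805] max [0.5484 0.3409 0.1659] lowest 0.06968172364098635
  tool frame: 1,50,99 pct [-0.0153 -0.0092 -0.0869] [ 0.0203 -0.001  -0.0605] [0.0298 0.0073 0.0282]
wrist gauge ((0.5332889556884766, 0.328581839799881), (0.15026099979877472, 0.10070855170488358), 82.03302764892578)
wrist red 986 [0.4864 0.2844 0.053 ]
wrist yel 794 [0.4933 0.334  0.053 ]
wrist grn 554 [0.4995 0.3798 0.053 ]
side cell 256 u 170 189 v 153 179 min [0.5049 0.3077 0.0709] max [0.5587 0.3345 0.1647] lowest 0.06790299345858519
  tool frame: 1,50,99 pct [-0.0266 -0.0317 -0.0707] [ 0.0089 -0.0105  0.0006] [0.0287 0.0032 0.0331]
side gauge ((0.5328215956687927, 0.32544371485710144), (0.15134453773498535, 0.09980417042970657), 82.65624237060547)
side red 23 [0.4875 0.285  0.053 ]
side yel 18 [0.4942 0.3355 0.053 ]
side grn 10 [0.5017 0.3809 0.053 ]
```

View pics/c1.png

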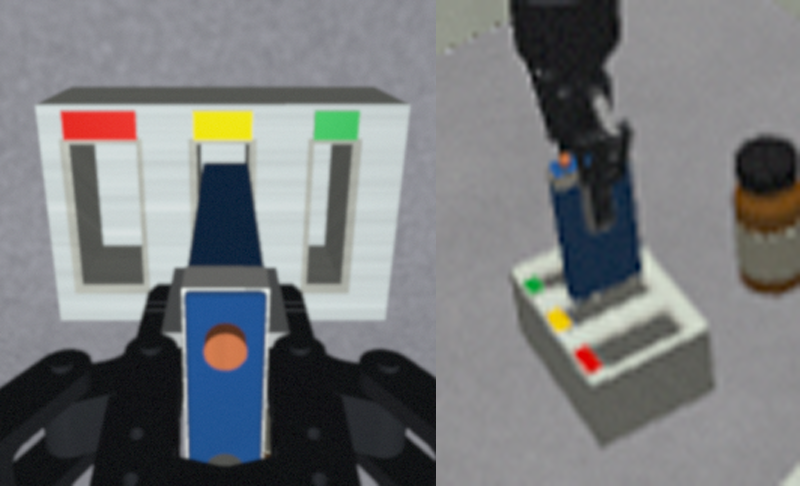

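Both views show the cell about 12 mm above the mid slot. It is about 1 mm too far to the right, with its bottom centred at x≈226 against 224 for the slot. I'll correct 1 mm and go in, watching the force.

play_rows:
  offset:
    - [0.05,-0.1,0]
    - [0.05,-0.1,0.5]
    - [0.05,-0.1,1]
    - [0.05,-0.1,1.4]
    - [0.05,-0.1,1.8]
    - [0.05,-0.1,2.2]
    - [0.05,-0.1,2.6]
    - [0.05,-0.1,2.6]
  angular:
    - [0,0,0]
    - [0,0,0]
    - [0,0,0]
    - [0,0,0]
    - [0,0,0]
    - [0,0,0]
    - [0,0,0]
    - [0,0,0]
  hand: [1.2,1.2,1.2,1.2,1.2,1.2,1.2,1.2]

```text
clock: 17.55
eef_pos: [0.533, 0.3289, 0.0756]
tcp_rot: [-180.0, -0.0, 172.0]
force: [-0.6, -0.5, -3.5]
opening: 0.0176
grip_force: 59.4
```

It is 16 mm in with no contact force, so I'll continue.

play_rows:
  offset:
    - [0,0,0.6]
    - [0,0,1.2]
    - [0,0,1.7]
    - [0,0,2.1]
    - [0,0,2.4]
    - [0,0,2.6]
    - [0,0,2.6]
  angular:
    - [0,0,0]
    - [0,0,0]
    - [0,0,0]
    - [0,0,0]
    - [0,0,0]
    - [0,0,0]
    - [0,0,0]
  hand: [1.2,1.2,1.2,1.2,1.2,1.2,1.2]

```text
clock: 18.25
eef_pos: [0.5332, 0.329, 0.0501]
tcp_rot: [-180.0, -0.0, 172.0]
force: [-0.2, 0.3, -2.8]
opening: 0.0172
grip_force: 59.4
```

play_rows:
  offset:
    - [0,0,0.1]
    - [0,0,0.2]
    - [0,0,0.2]
    - [0,0,0.2]
  angular:
    - [0,0,0]
    - [0,0,0]
    - [0,0,0]
    - [0,0,0]
  hand: [1.2,1.2,1.2,1.2]

```text
clock: 18.65
eef_pos: [0.5333, 0.3291, 0.0485]
tcp_rot: [180.0, 0.0, 172.0]
force: [0.2, 0.6, -2.8]
opening: 0.0173
grip_force: 59.4
```

play_rows:
  offset:
    - [0,0,0.08]
    - [0,0,0.12]
    - [0,0,0.12]
    - [0,0,0.12]
  angular:
    - [0,0,0]
    - [0,0,0]
    - [0,0,0]
    - [0,0,0]
  hand: [1.2,1.2,1.2,1.2]

```text
clock: 19.05
eef_pos: [0.5333, 0.3291, 0.0473]
tcp_rot: [180.0, 0.0, 172.0]
force: [-0.9, -0.8, -1.0]
opening: 0.017
grip_force: 59.8
```

play_rows:
  offset:
    - [0,0,0.05]
    - [0,0,0.08]
    - [0,0,0.08]
    - [0,0,0.08]
  angular:
    - [0,0,0]
    - [0,0,0]
    - [0,0,0]
    - [0,0,0]
  hand: [1.2,1.2,1.2,1.2]

```text
clock: 19.45
eef_pos: [0.5334, 0.3292, 0.0473]
tcp_rot: [180.0, 0.0, 172.0]
force: [-2.5, -1.2, 5.2]
opening: 0.0174
grip_force: 60.7
```

The cell has reached the floor: the force turned to +5 N and z stopped. I'll release and retreat upwards.

play_rows:
  offset:
    - [0,0,0]
    - [0,0,0]
    - [0,0,0]
    - [0,0,0]
    - [0,0,-1]
    - [0,0,-4]
    - [0,0,-8]
    - [0,0,-12]
  angular:
    - [0,0,0]
    - [0,0,0]
    - [0,0,0]
    - [0,0,0]
    - [0,0,0]
    - [0,0,0]
    - [0,0,0]
    - [0,0,0]
  hand: [2,2.6,3.5,4.5,5,5,5,5]

```text
clock: 20.25
eef_pos: [0.5329, 0.3289, 0.1683]
tcp_rot: [-180.0, -0.0, 172.0]
force: [1.8, -0.0, 0.5]
opening: 0.0502
grip_force: 0.0
```

play_rows:
  offset:
    - [0,0,-4]
    - [4,0,-8]
    - [6,0,-10]
    - [6,0,-10]
    - [6,0,-10]
  angular:
    - [0,0,0]
    - [0,0,0]
    - [0,0,0]
    - [0,0,0]
    - [0,0,0]
  hand: [5,5,5,5,5]

```text
clock: 20.75
eef_pos: [0.4739, 0.3377, 0.2676]
tcp_rot: [179.9, 0.1, 172.1]
force: [0.0, 0.0, -0.5]
opening: 0.0498
grip_force: 0.0
```

```bash
python3 ang.py
python3 - <<'E'
from h import *
np.set_printoptions(precision=4,suppress=True)
vv,uu=np.mgrid[0:384,0:512];px=np.c_[uu.ravel(),vv.ravel()]
ims={n:get(n) for n in('wrist','top','side')}
for n,I in ims.items():
    P=bydepth(I,px).reshape(384,512,3);m=(P[...,2]>.09)&(P[...,2]<.125)&(np.hypot(P[...,0]-.533,P[...,1]-.3285)<.045)
    t=m&(abs(P[...,2]-.108)<.006)
    print(n,m.sum(),'top z med',np.median(P[t][:,2]),cv2.minAreaRect(P[t][:,:2].astype(np.float32)))
a=cv2.resize(ims['side']['frame'][120:300,140:330],(422,400),interpolation=2);b=cv2.resize(ims['top']['frame'][130:290,90:350],(378,233),interpolation=2)
c=np.zeros((400,378,3),np.uint8);c[:233]=b;w=cv2.resize(ims['wrist']['frame'],(222,166));c[234:400,:222]=w
cv2.imwrite('pics/fin.png',np.hstack([a,c])[:,:,::-1])
E
```

```text
[0.4739 0.3377 0.2676] [179.9143   0.1007 172.0739] [ 0.0286  0.0117 -0.4978] [ 35.4748  10.8803  22.1986 101.1862  -0.0069  43.4008] 0.0498323282151422 20.75
top yel 57 [ 0.3861 -0.0426  0.0359] ang depth 175.0235351225662 plane 175.0221721524151 0.200687209313909
top orange none
top cell 227 ((0.6297281980514526, -0.15547294914722443), (0.02454270049929619, 0.060981810092926025), 24.6605167388916) -65.39143283646293
top cell 125 ((0.6467217803001404, 0.025701342150568962), (0.06097295880317688, 0.01351121999323368), 54.977630615234375) 54.68136913342453
side yel 54 [ 0.386  -0.0436  0.0367] ang depth 175.3156143781117 plane 175.1743639376658 0.2004575436429642
side orange 35 [ 0.4294 -0.0476  0.0628] ang depth 175.46130158010092 plane 175.24916642386697 0.15674310735154387
side cell 29 ((0.6546109318733215, 0.037757277488708496), (0.035826921463012695, 0.012176193296909332), 53.335906982421875) 54.93690779320063
side cell 177 ((0.6287945508956909, -0.15578478574752808), (0.02890324592590332, 0.06147186458110809), 26.108564376831055) -65.92595105407476
wrist 1132 top z med 0.10811908647334761 ((0.5328451991081238, 0.3287726044654846), (0.018491610884666443, 0.0597384087741375), 81.68246459960938)
top 225 top z med 0.10790734302160088 ((0.5356153845787048, 0.3288499414920807), (0.01997370272874832, 0.060004428029060364), 81.95783996582031)
side 125 top z med 0.10667230956640233 ((0.533821702003479, 0.32536381483078003), (0.023906320333480835, 0.05972710996866226), 79.03401947021484)
```

View pics/fin.png

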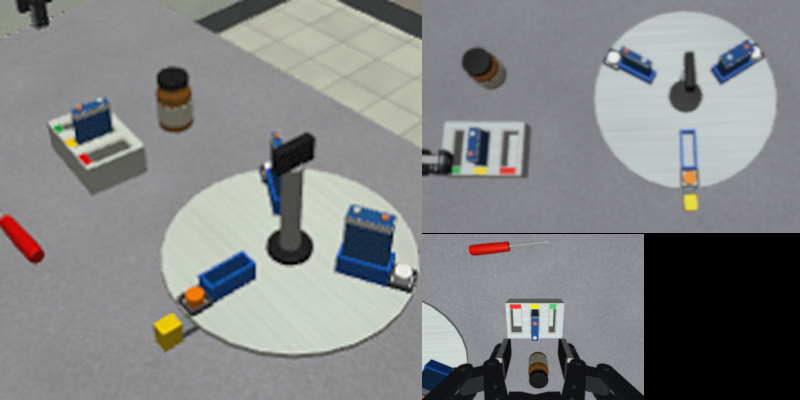

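The cell stands upright in the yellow-patched mid slot with its top at z≈0.108, so it is fully home. The emptied bay and its orange tag are in line with the pointer, and everything else is in place.

```bash
python3 -c "
from bench import job
print(job.sign_off())"
```

```text
the job is handed in; nothing more can be done
None
```

I turned the orange-tagged bay to the pointer, took its 18 mm cell out, and left it upright and fully home in the mid (22 mm) slot; the narrow slot was not tried, because the cell measured 18 mm from the camera and the grip. The job is handed in.

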